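Key test of a repaired control panel

TASK

Run the key test on the low grey control panel without gripping anything: stroke one light fingertip (gripper closed) along its four round keys, starting on the key furthest from the rectangular bar and going toward the bar, pressing about halfway and not lifting off until the fourth key has gone down. Then press the rectangular bar about halfway or more and finish while still holding it down, with all round keys sprung back up. Do not push hard, do not shove or lift the panel, and leave the small things around it alone.

Things in the scene. Friction and masses are not known exactly. Their poses are not given: they have to be found in the camera images.
- panel: Loose grey key panel, 230 (own x) x 78 (own y) mm, 25 high, 2 to 3 kg, on rubber feet. Origin: centre of its underside; z up; turned any way. Along own x, at own y = 0, lie four round pale grey domed keys (centres x = -80, -42, -4, +34 mm) and a rectangular bar (+84 mm), all tops 34 mm above the desk. Small loose things lie 60 to 90 mm off its middle line.
- key1_top (a point): Crest of round key 1 (key 1 is furthest from the bar). Keys are 37 mm across, 38 mm apart, spherical caps of radius 36 mm (the rim lies 5 mm below the crest), all alike; the point moves down with the key.
- key1 (a joint): How far key 1 is pressed down, m: 0 up, 0.007 at its hard stop. A spring lifts it again: 0.4 N to start, 0.4 N more per mm. A tip at least 10 mm long along the row, moved level at 4 mm below the crests, dips each key by 4 mm and bears on two neighbours while between them.
- key2_top (a point): Crest of round key 2 (key 1 is furthest from the bar). Keys are 37 mm across, 38 mm apart, spherical caps of radius 36 mm (the rim lies 5 mm below the crest), all alike; the point moves down with the key.
- key2 (a joint): How far key 2 is pressed down, m: 0 up, 0.007 at its hard stop. A spring lifts it again: 0.4 N to start, 0.4 N more per mm. A tip at least 10 mm long along the row, moved level at 4 mm below the crests, dips each key by 4 mm and bears on two neighbours while between them.
- key3_top (a point): Crest of round key 3 (key 1 is furthest from the bar). Keys are 37 mm across, 38 mm apart, spherical caps of radius 36 mm (the rim lies 5 mm below the crest), all alike; the point moves down with the key.
- key3 (a joint): How far key 3 is pressed down, m: 0 up, 0.007 at its hard stop. A spring lifts it again: 0.4 N to start, 0.4 N more per mm. A tip at least 10 mm long along the row, moved level at 4 mm below the crests, dips each key by 4 mm and bears on two neighbours while between them.
- key4_top (a point): Crest of round key 4 (key 1 is furthest from the bar). Keys are 37 mm across, 38 mm apart, spherical caps of radius 36 mm (the rim lies 5 mm below the crest), all alike; the point moves down with the key.
- key4 (a joint): How far key 4 is pressed down, m: 0 up, 0.007 at its hard stop. A spring lifts it again: 0.4 N to start, 0.4 N more per mm. A tip at least 10 mm long along the row, moved level at 4 mm below the crests, dips each key by 4 mm and bears on two neighbours while between them.
- bar_top (a point): Middle of the flat top of the rectangular bar at the end of the row, 24 mm along the row by 46 mm across it; moves down with the bar. Its sides are steep: come down on it from above. Beware the tall computer tower on the desk beyond the panel (x over 0.72).
- bar (a joint): How far the bar is pressed down, m: 0 up, 0.007 at its hard stop; 0.4 N to start, 0.4 N more per mm.
- marker: Bystander: white marker pen with black cap, 17x132x18, lying along its own y (mm), loose on the desk near the panel; origin under its middle. Leave it alone.
- usb_stick: Bystander: small black USB stick, 17x50x8, along its own y (mm), loose on the desk near the panel; origin under its middle. Leave it alone.
- screw_tin: Bystander: round open metal tin of screws, 61 across, 21 high (mm), loose on the desk near the panel; origin under its middle. Leave it alone.
- driver_b: Bystander: thin black screwdriver with green rings, 12x140x12, along its own y (mm), loose on the desk near the panel; origin under its middle. Leave it alone.

How it is judged:
On the way, in this order (a step that is already met when the one before it is completed fails the run):
1. the first key, furthest from the bar, is dipped alone (value of joint key1 above 0.002 m and value of joint each of key2, key3, key4 below 0.0003 m), for 0.02 s.
2. the fingertip passes from key 1 to key 2 without lifting: both are partly down (value of joint each of key1, key2 above 0.0003 m).
3. key 2 is dipped and key 1 has sprung back (value of joint key2 above 0.002 m and value of joint key1 below 0.0003 m), for 0.02 s.
4. the fingertip passes from key 2 to key 3 without lifting: both are partly down (value of joint each of key2, key3 above 0.0003 m).
5. key 3 is dipped and key 2 has sprung back (value of joint key3 above 0.002 m and value of joint key2 below 0.0003 m), for 0.02 s.
6. the fingertip passes from key 3 to key 4 without lifting: both are partly down (value of joint each of key3, key4 above 0.0003 m).
7. key 4 is dipped and key 3 has sprung back (value of joint key4 above 0.002 m and value of joint key3 below 0.0003 m), for 0.02 s.
8. the bar is held down (value of joint bar above 0.003 m), for 0.2 s.
At the end, for the whole second after the job is handed in: The bar is held at least 3 mm down by the fingers with less than 15 N, all four round keys are up (within 0.5 mm), and the panel is at rest within 20 mm of where it stood (value of joint bar above 0.003 m and value of joint each of key1, key2, key3, key4 below 0.0005 m and contact force between the fingers and panel between 0.3 and 15 N and distance of panel from where it was at the start of the episode below 0.02 m and linear speed of panel below 0.01 m/s); the arm keeps its last pose, push and grip.
It fails at once if the panel is pressed or pushed hard (over 20 N) (contact force between any of the fingers, the arm and panel above 20 N).
It fails at once if the panel is lifted, tipped or shoved more than 20 mm (height (world z) of panel above 0.008 m or angle between panel's own z axis and vertical above 0.08 rad or distance of panel from where it was at the start of the episode above 0.02 m or distance of bar_top from where it was at the start of the episode above 0.03 m).
It fails at once if a bystander is moved more than 20 mm or lifted (distance of any of marker, usb_stick, screw_tin, driver_b from where it was at the start of the episode above 0.02 m or height (world z) of any of marker, usb_stick, screw_tin, driver_b above 0.015 m).
It also fails if it takes over 38 s, if anything falls off the work surface, if the arm or the gripper's body presses on something with over 40 N, if the wrist force passes 120 N, or if a joint passes its speed limit or range.

ROBOT

A 6-joint arm with a two-finger parallel gripper is mounted at the origin on a cart in front of the work surface, level with it; the furniture and walls round the work are solid. World frame = base frame: x ahead of the robot, y to its left, z up, the work surface at z = 0. Lengths are in m, angles in rad, forces in N, time in s.
With the tool pointing down it reaches from about 0.325 to 0.9 m from the base axis. Payload 6.1 kg.
Tool frame: the origin (TCP) lies on the centre line of the jaws, within the pads' length; the fingertips stand manip.tips_ahead ahead of it and the grasp point (between the pads) is the TCP (manip.tips_ahead is the distance from the TCP to the fingertips, in m); z points along the fingers, y is the line along which they close (so a half turn about z gives the same grasp; the last joint's range is limited). The gripper opens to 87 mm and grips with 3 to 60 N. Pads are 19 mm wide; open, the fingers measure 117 mm over their backs; the gripper's body (75 mm by 190 mm) begins 51 mm behind the grasp point.
Start: joints at [1.077, 0.22, 1.526, -0, 1.395, -0.126], TCP at [0.225, 0.583, 0.242] pointing down, gripper open.
Joint ranges: [-2.98, 2.98], [-0.91, 2.08], [0.09, 2.57], [-1.24, 4.39], [0.2, 2.65], [-2.68, 2.68]. Speed limits (rad/s): [2.57, 2.57, 3.01, 3.14, 3.14, 3.14].

INTERFACE

Orientations are given as a unit quaternion [w, x, y, z].
In Python, from rig import manip gives the robot as it stands.
- The arm moves only by the tool shift_gripper, called after ">>>" as name([rows], argument=value, ...), one row to a line, values as JSON. Schema: {"type":"object","properties":{"moves":{"type":"array","items":{"type":"object","properties":{"tx":{"type":"number"},"ty":{"type":"number"},"tz":{"type":"number"},"rx":{"type":"number"},"ry":{"type":"number"},"rz":{"type":"number"},"jaw":{"type":"number"}},"additionalProperties":false,"required":["jaw"]},"minItems":1,"maxItems":5},"grip_n":{"type":"number"},"only":{"type":"string"},"quiet":{"type":"boolean"},"lines":{"type":"string"}},"required":["moves"],"additionalProperties":false}. moves is a list of rows, 1 to 5 of them, each an object with the fields tx, ty, tz (the shift in shares of the most that a row can go, 1 being 62.5 mm), rx, ry, rz (a rotation vector in units of 0.1 rad), jaw (the opening from 0.0 (shut) to 1.0 (fully open)); a field left out counts as zero (the opening has to be given); each row shifts and turns the commanded pose from where the row before left it, along the tool's axes as they then stand; what a row does not reach is not made up. A row lasts 1/8 s, in which the tool goes at most 0.0625 m and 0.188 rad, less where a joint would pass 70% of its speed; a pose out of reach is approached as far as the arm can. The fingers move at their own pace and stop on an object; grip_n is the grip in N (left out, the last holds). Time passes only in rows, so rows that do not move let the fingers close. The tool returns the time, the measured TCP pose, the force, the opening and the grip force at its end. only (a regular expression) keeps the lines of the reply that match it, lines (a string "A,B") keeps lines A to B, and quiet returns only ok. Input that does not fit is refused with a message, and nothing moves.
- manip.get_obs(): the state, without advancing time (a new reading comes with each control period).
- manip.get_image(name): name is "side" or "top"; returns a dict with "img" (384x512x3 uint8, red, green, blue), "fov_y" (degrees; the focal length in pixels is half the picture's height over the tangent of half this angle, whatever the lens; pixels are square), "cx", "cy" (the principal point, pixels), "dist_coeffs" ([k1, k2, p1, p2, k3] as OpenCV has them; the pictures are not rectified), "extrinsics" (4x4, takes a point from world to camera coordinates). Camera axes: x right, y down, z forward; pixel columns grow to the right and rows downward; lengths in m; the calibration is good to about 2 mm. A picture is of the moment at which its call begins. There is no depth.
- manip.close_job(): hands the job in; it is judged then, once.
The state is a dict: "t": time; "joint_positions": joint angles; "dq": joint speeds; "joint_torque": joint torques, N m; "eef_pos": TCP position; "orientation": TCP orientation; "contact_force": force on the tool from outside, world axes, zero at the start; "wrist_torque": the same for the moment, N m; "opening": opening from 0.0 (shut) to 1.0 (fully open); "gripper_force": force on a finger pad.
Only numpy, scipy, OpenCV 4.12 (cv2) and the standard library are available. Lean on these libraries where they do the work, as an engineer would, in place of code of your own. Each camera call takes 0.05 s, during which the arm holds its last target. There are 200 camera calls.

## Working session

There is one attempt and no reset: what is moved stays moved. The work goes in short steps, Python scripts to look and compute and a tool call to move; the robot and the scene stay as the last step left them, time stands still between calls to the robot, and variables do not carry over. Pictures are saved under pics/ and viewed, at most 10 in all, crops included, and the job is handed in when it is done.

```bash
ls; mkdir -p pics; cat > h.py <<'E'
import numpy as np, cv2
from rig import manip
def K(d):
    f=d["img"].shape[0]/2/np.tan(np.radians(d["fov_y"])/2)
    return np.array([[f,0,d["cx"]],[0,f,d["cy"]],[0,0,1.]])
def ray(d,uv,z):
    n=cv2.undistortPoints(np.array(uv,float).reshape(-1,1,2),K(d),np.array(d["dist_coeffs"],float)).reshape(-1,2)
    E=np.array(d["extrinsics"]);R,t=E[:3,:3],E[:3,3];c=-R.T@t
    v=np.c_[n,np.ones(len(n))]@R
    return c+v*((z-c[2])/v[:,2])[:,None]
def proj(d,P):
    E=np.array(d["extrinsics"])
    return cv2.projectPoints(np.array(P,float).reshape(-1,1,3),cv2.Rodrigues(E[:3,:3])[0],E[:3,3],K(d),np.array(d["dist_coeffs"],float))[0].reshape(-1,2)
def get(n,save=None):
    d=manip.get_image(n)
    if save: cv2.imwrite("pics/"+save,d["img"][:,:,::-1])
    return d
E
python3 - <<'E'
from h import *
import pickle
for n in("side","top"):
    d=get(n,n+"0.png"); pickle.dump(d,open(n+"0.pkl","wb")); print(n,d["fov_y"],d["dist_coeffs"],np.round(d["extrinsics"],3).tolist())
print(manip.tips_ahead,manip.get_obs())
E
```

```text
pics
rig.py
side 47.072998507383716 [-0.09654707  0.          0.          0.          0.        ] [[0.941, -0.338, -0.011, -0.405], [-0.232, -0.623, -0.747, 0.333], [0.246, 0.705, -0.665, 0.592], [0.0, 0.0, 0.0, 1.0]]
top 43.46257887802299 [0.03315499 0.         0.         0.         0.        ] [[-0.008, -1.0, -0.016, 0.277], [-0.981, 0.011, -0.196, 0.516], [0.196, 0.014, -0.98, 0.788], [0.0, 0.0, 0.0, 1.0]]
0.019 {'t': 0.1, 'joint_positions': array([ 1.07692140e+00,  2.21146618e-01,  1.52750382e+00,  1.92398079e-05,
        1.39469656e+00, -1.26096207e-01]), 'dq': array([ 0.00137046, -0.00111351, -0.0032449 ,  0.00225725,  0.00022767,
        0.00091619]), 'joint_torque': array([-8.74623602e-04, -4.95949996e+01, -3.88515973e+01,  7.00061931e-02,
        5.15759352e-02, -2.24030066e-05]), 'eef_pos': array([0.22445848, 0.58273909, 0.24054325]), 'orientation': array([-2.76594743e-04,  1.82856329e-01,  9.83139254e-01, -8.32474292e-04]), 'contact_force': array([-0.19096162,  0.65225648, -0.95300261]), 'wrist_torque': array([-0.01728058, -0.00965161, -0.02588271]), 'gripper_force': 0.0, 'opening': 1.000702131824764}
```

View pics/top0.png

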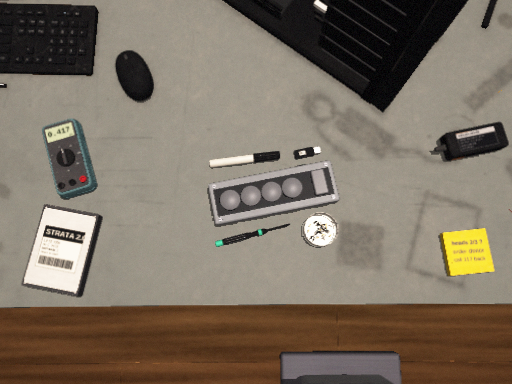

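View pics/side0.png

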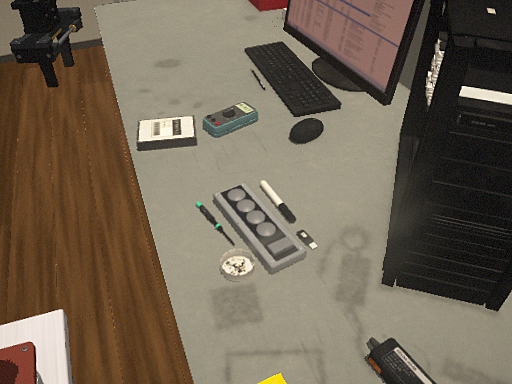

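The top view shows the panel running from key 1 at about (230,200) to the bar at about (320,181). In the side view, key 1 is near (236,194) and the bar near (283,245). I'll enlarge both crops to refine these.

```bash
python3 - <<'E'
from h import *
import pickle
o=[]
for n,(x,y) in(("top",(195,140)),("side",(190,165))):
    d=pickle.load(open(n+"0.pkl","rb")); c=d["img"][y:y+110,x:x+160,::-1]
    o.append(cv2.resize(c,None,fx=2.5*2,fy=2.5*2,interpolation=cv2.INTER_CUBIC)[:, :])
    im=o[-1]
    for k in range(0,160,20): cv2.putText(im,str(x+k),(k*5,10),0,.35,(0,255,255)); cv2.line(im,(k*5,12),(k*5,18),(0,255,255))
    for k in range(0,110,10): cv2.putText(im,str(y+k),(0,k*5+4),0,.35,(0,255,255))
    cv2.imwrite(f"pics/{n}crop.png",im)
d=pickle.load(open("top0.pkl","rb"))
uv=[(230,200),(251,195),(271,191),(292,187),(320,181)]
P=ray(d,uv,.034);print(P.round(4))
e=pickle.load(open("side0.pkl","rb"));print(proj(e,P).round(1))
E
```

```text
[[0.5113 0.3005 0.034 ]
 [0.52   0.263  0.034 ]
 [0.5269 0.2271 0.034 ]
 [0.5338 0.1895 0.034 ]
 [0.5442 0.1391 0.034 ]]
[[234.3 192. ]
 [244.3 202.7]
 [253.8 213.7]
 [264.1 225.9]
 [279.5 243.1]]
```

View pics/topcrop.png

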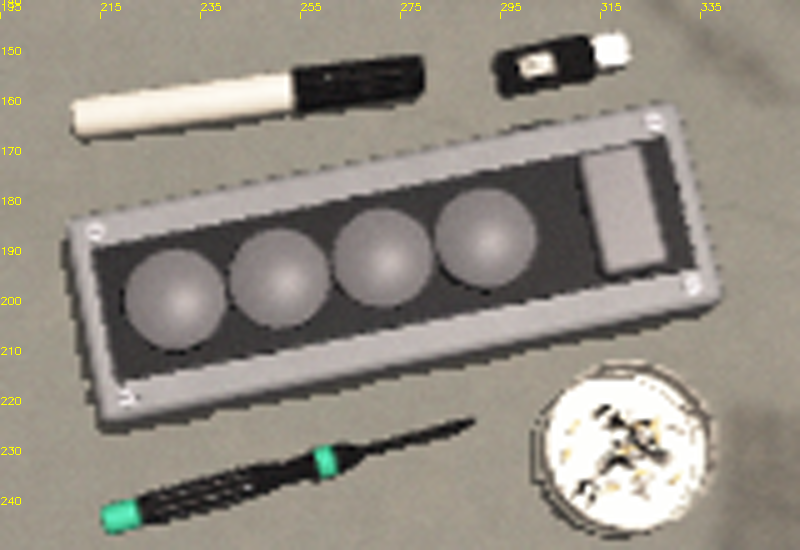

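View pics/sidecrop.png

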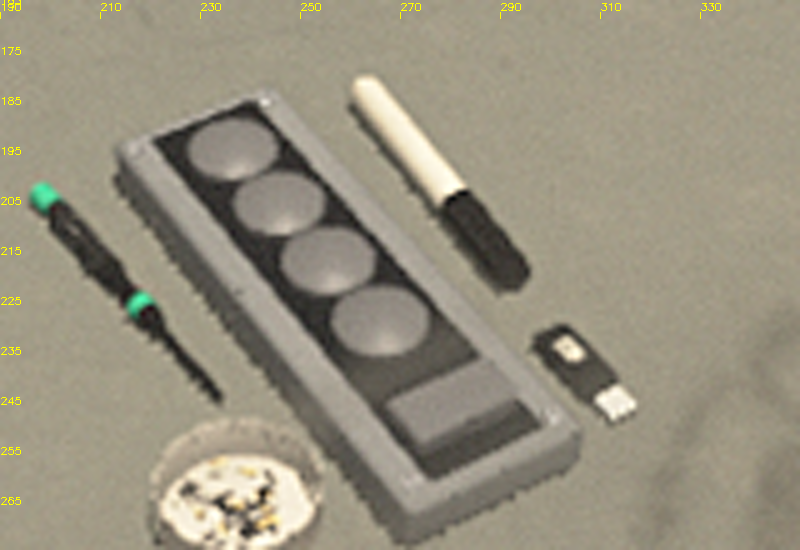

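In the crops, the key rims are at pixels (175,300), (280,279), (383,258) and (486,238) in the top view, and (233,150), (279,203), (329,261) and (380,320) in the side view. The bar tops are at (624,209) and (452,399). I'll fit the panel pose to these.

```bash
python3 - <<'E'
from h import *
import pickle
from scipy.optimize import least_squares
from scipy.spatial.transform import Rotation as Ro
T=pickle.load(open("top0.pkl","rb"));S=pickle.load(open("side0.pkl","rb"))
a=np.array([(175,300),(280,279),(383,258),(486,238),(624,209)])/5+[195,140]-.4
b=np.array([(233,150),(279,203),(329,261),(380,320),(452,399)])/5+[190,165]-.4
L=np.array([[-.08,0,.0295],[-.042,0,.0295],[-.004,0,.0295],[.034,0,.0295],[.084,0,.034]])
def W(p,L=L): return Ro.from_euler('z',p[2]).apply(L)+[p[0],p[1],0]
def r(p,m=3):
    q=[]
    if m&1:q.append((proj(T,W(p))-a).ravel())
    if m&2:q.append((proj(S,W(p))-b).ravel())
    return np.concatenate(q)
for m in(1,2,3):
    s=least_squares(r,[.53,.22,-1.4],args=(m,));print(m,s.x.round(4),r(s.x,m).round(1))
p=s.x
L[:,2]=.034;print(W(p).round(4))
row=np.array([np.cos(p[2]),np.sin(p[2]),0])
o=manip.get_obs();q=o["orientation"];R=Ro.from_quat(np.r_[q[1:],q[0]])
print("row in tool",R.inv().apply(row),"tool axes",R.as_matrix().round(3).tolist())
E
```

```text
1 [ 0.528   0.2227 -1.3834] [ 0.1 -0.1 -0.2  0.  -0.   0.1  0.1  0.   0.  -0.1]
2 [ 0.5288  0.2186 -1.3883] [ 0.  -0.3  0.   0.  -0.2 -0.1 -0.1  0.3  0.2 -0. ]
3 [ 0.5286  0.2213 -1.3852] [ 0.8 -0.5  0.6 -0.4  0.7 -0.2  0.8 -0.3  0.8 -0.4 -0.6 -1.1 -0.6 -0.8
 -0.8 -1.  -0.7 -0.7 -0.4 -1.1]
[[0.5138 0.3    0.034 ]
 [0.5208 0.2626 0.034 ]
 [0.5278 0.2253 0.034 ]
 [0.5349 0.1879 0.034 ]
 [0.5441 0.1388 0.034 ]]
row in tool [-0.52559238 -0.85073546  0.00135277] tool axes [[-0.933, 0.36, -0.001], [0.36, 0.933, -0.002], [0.0, -0.002, -1.0]]
```
Good. Orientation of tool: fingers closed; tip ≥10 mm along row. Closed fingers: pads 19 wide along tool x, finger thickness along y: (117-87)/2=15 each → 30 mm along y when closed (at tips maybe less). Which along the row? 30mm along row might be too long: at key center, tip half-width 15, neighbor key edges at 19mm from key centre. Neighbor's surface at level 4mm below crest starts at sqrt(36²-32²)=16.5mm from its crest → 21.5 from own centre. OK both not touching when 30mm. But 19mm preferable: condition 3 needs neighbour release: half-tip 9.5 <21.5. Bearing on both between keys: gap between contact points at rest height: 43-... between keys midpoint at 19 from each; each key's profile at -4mm spans ±16.5; gap 2*(19-16.5)=5mm; tip 10+ bears on both. 19 wide OK. But first contact edges... tip of 19 wide with level movement: fine. Across row: 30 mm and body 190mm long along y?? Body 75 by 190: probably 190 along y (fingers opening). Body begins 51mm behind grasp point → 70 above tips; no collision with low objects. Computer tower at x>0.72: body along x half 95 : at x=.544+.095=.64 fine. So tool x along the row (19mm along row), tool y across. Alternately tool y along row: rotation cost. Current tool x in world: (-.933,.36). Row direction: (cos -1.385, sin)=(0.1845,-0.983). Yaw of tool x: 159°. Row yaw -79.4°, opposite 100.6°. Tool x → 100.6°: rotate -58° about world z = +58.4° about tool z (z down): 1.02 rad → 5.4 rows of .188. Joint 6 at -0.126; base joint would change from 1.077 to ~.5: base rotates -0.55 of yaw naturally, so joint 6 needs ∓0.45. Fine. Alternatively tool y along row: y yaw 69° → 100.6: +31°. Both fine. Which is better? Gap between two fingers closed: negligible. Fingertip shape unknown; rounded tips? With 19mm along row it's >10 fine. Friction dragging with x direction stiffer. Choose 19mm along row. Across row 30 mm flat tip on domed keys: contact at crest line; fine.

Units first: shifts go in shares of 62.5 mm and turns go in units of 0.1 rad. So 0.18 rad is 1.8.

>>> shift_gripper([
  {"rz": 1.8,"jaw": 0},
  {"rz": 1.8,"jaw": 0},
  {"rz": 1.8,"jaw": 0},
  {"rz": 1.8,"jaw": 0},
  {"rz": 1.8,"jaw": 0},
], grip_n=5)

```text
t: 0.72
eef_pos: [0.2246, 0.5829, 0.2408]
orientation: [0.0, 0.595, 0.804, -0.001]
contact_force: [-0.4, 0.1, -0.4]
opening: 0.516
gripper_force: 0.0
```

>>> shift_gripper([
  {"rz": 1.2,"jaw": 0},
  {"tx": -0.72,"ty": 0.512,"jaw": 0},
  {"tx": -0.72,"ty": 0.512,"jaw": 0},
  {"tx": -0.72,"ty": 0.512,"jaw": 0},
  {"tx": -0.72,"ty": 0.512,"jaw": 0},
])

```text
t: 1.35
eef_pos: [0.3841, 0.428, 0.2411]
orientation: [-0.0, 0.639, 0.769, -0.0]
contact_force: [1.2, 1.0, -0.2]
opening: 0.021
gripper_force: 0.0
```

```bash
cat > rel.py <<'E'
from h import *
import sys
from scipy.spatial.transform import Rotation as Ro
p=np.array([.5286,.2213,-1.3852])
row=np.array([np.cos(p[2]),np.sin(p[2]),0])
s=float(sys.argv[1]);z=float(sys.argv[2])
o=manip.get_obs();q=o["orientation"];R=Ro.from_quat(np.r_[q[1:],q[0]])
tg=np.r_[p[:2],0]+row*s+[0,0,z+.019]
print("t",o["t"],"pos",o["eef_pos"].round(4),"dtool",R.inv().apply(tg-o["eef_pos"]).round(4),"F",o["contact_force"].round(2),"open",o["opening"])
Rt=np.c_[-row,np.cross([0,0,-1],-row),[0,0,-1]]
print("drot",(R.inv()*Ro.from_matrix(Rt)).as_rotvec().round(4),"J",o["joint_positions"].round(3))
E
python3 rel.py -.08 .08
```

```text
t 1.35 pos [0.3841 0.428  0.2411] dtool [-0.1496  0.1042  0.1421] F [ 1.2   1.02 -0.17] open 0.020895805126592854
drot [-0.0005  0.0003 -0.0022] J [ 0.702  0.103  1.66  -0.     1.38   0.519]
```

To row units: -0.036 m is -0.576, 0.025 m is 0.4.

>>> shift_gripper([
  {"tx": -0.576,"ty": 0.4,"tz": 0.448,"jaw": 0},
  {"tx": -0.576,"ty": 0.4,"tz": 0.448,"jaw": 0},
  {"tx": -0.576,"ty": 0.4,"tz": 0.448,"jaw": 0},
  {"tx": -0.576,"ty": 0.4,"tz": 0.448,"jaw": 0},
  {"tz": 0.32,"jaw": 0},
], quiet=true)

```text
ok
```

>>> shift_gripper([
  {"jaw": 0},
  {"jaw": 0},
  {"jaw": 0},
  {"jaw": 0},
])

```text
t: 2.48
eef_pos: [0.508, 0.307, 0.1106]
orientation: [0.0, 0.639, 0.769, 0.001]
contact_force: [-0.2, -0.5, -0.5]
opening: 0.006
gripper_force: 0.0
```

```bash
python3 rel.py -.08 .06
```

```text
t 2.475 pos [0.508  0.307  0.1106] dtool [-0.008   0.0044  0.0316] F [-0.23 -0.51 -0.51] open 0.006208365871445364
drot [ 0.0017 -0.0004 -0.0015] J [0.411 0.271 1.724 0.    1.144 0.227]
```

>>> shift_gripper([
  {"tx": -0.064,"ty": 0.032,"tz": 0.256,"jaw": 0},
  {"tx": -0.064,"ty": 0.0384,"tz": 0.256,"jaw": 0},
  {"tz": 0.16,"jaw": 0},
  {"jaw": 0},
  {"jaw": 0},
], quiet=true)

```text
ok
```

>>> shift_gripper([
  {"jaw": 0},
  {"jaw": 0},
  {"jaw": 0},
], quiet=true)

```text
ok
```

```bash
python3 rel.py -.08 .036
python3 - <<'E'
from h import *
o=[]
for n,(x,y) in(("top",(195,125)),("side",(190,110))):
    d=get(n); c=cv2.resize(d["img"][y:y+120,x:x+100,::-1],None,fx=4,fy=4,interpolation=cv2.INTER_CUBIC); 
    e=manip.get_obs()["eef_pos"];u=(proj(d,e-[0,0,.019])[0]-[x,y])*4;print(u)
    cv2.circle(c,tuple(int(v) for v in u),3,(0,0,255),-1);o.append(c)
cv2.imwrite("pics/a.png",np.hstack(o))
E
```

```text
t 3.475 pos [0.5138 0.2991 0.0679] dtool [0.0008 0.0002 0.0129] F [-0.12 -0.18  0.96] open 0.003994513944475964
drot [ 0.0005 -0.0001 -0.0025] J [0.395 0.331 1.74  0.    1.07  0.212]
[141.5772219  288.36800862]
[181.51706889 307.30849433]
```

View pics/a.png

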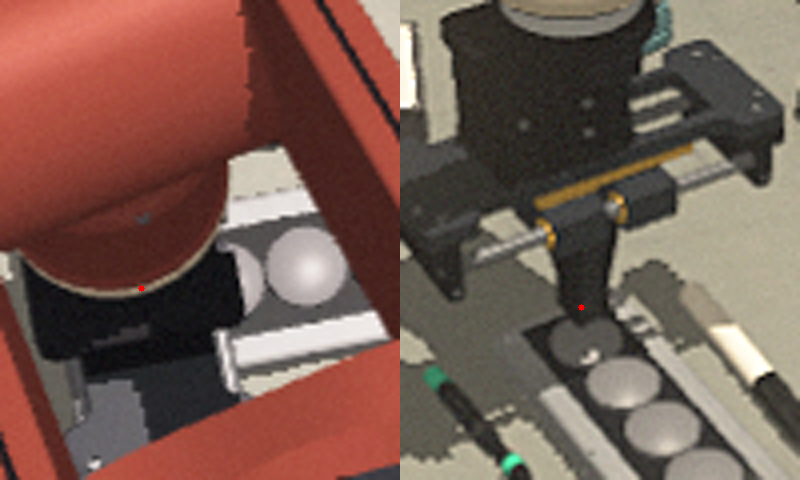

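The fingertip is over key 1, with the projected tip at (182,307) in the side crop just above the key crest. The other keys are clear, so I'll descend slowly.

>>> shift_gripper([
  {"tz": 0.096,"jaw": 0},
  {"tz": 0.096,"jaw": 0},
  {"jaw": 0},
  {"jaw": 0},
  {"jaw": 0},
])

```text
t: 4.2
eef_pos: [0.5138, 0.2991, 0.0557]
orientation: [0.0, 0.64, 0.769, 0.0]
contact_force: [-0.5, 0.5, 0.2]
opening: 0.006
gripper_force: 0.0
```

```bash
python3 rel.py -.08 .030
```

```text
t 4.2 pos [0.5138 0.2991 0.0557] dtool [0.0008 0.0002 0.0067] F [-0.46  0.51  0.22] open 0.006257809109117612
drot [ 0.0003 -0.0001 -0.0026] J [0.395 0.349 1.744 0.    1.048 0.212]
```

>>> shift_gripper([
  {"tz": 0.0352,"jaw": 0},
  {"tz": 0.0352,"jaw": 0},
  {"tz": 0.0352,"jaw": 0},
  {"jaw": 0},
  {"jaw": 0},
])

```text
t: 4.82
eef_pos: [0.5139, 0.2991, 0.0492]
orientation: [0.0, 0.64, 0.769, 0.0]
contact_force: [1.3, 0.5, 2.0]
opening: 0.009
gripper_force: 0.9
```

```bash
python3 rel.py -.08 .030
```

```text
t 4.825 pos [0.5139 0.2991 0.0492] dtool [0.0008 0.0001 0.0002] F [1.3  0.45 2.01] open 0.008761154665157844
drot [ 0.0004 -0.0001 -0.0026] J [0.395 0.358 1.746 0.    1.037 0.212]
```

>>> shift_gripper([
  {"tx": -0.112,"jaw": 0},
  {"tx": -0.112,"jaw": 0},
  {"tx": -0.112,"jaw": 0},
  {"tx": -0.112,"jaw": 0},
  {"tx": -0.112,"jaw": 0},
], only="force")

```text
contact_force: [0.2, 1.9, 2.3]
gripper_force: 1.0
```

>>> shift_gripper([
  {"tx": -0.032,"jaw": 0},
  {"jaw": 0},
  {"jaw": 0},
])

```text
t: 5.82
eef_pos: [0.5204, 0.2623, 0.0489]
orientation: [0.0, 0.639, 0.769, -0.0]
contact_force: [0.5, -0.2, 2.3]
opening: 0.003
gripper_force: 1.0
```

```bash
python3 rel.py -.042 .030
python3 - <<'E'
from h import *
d=get("side");c=cv2.resize(d["img"][150:270,190:320,::-1],None,fx=5,fy=5,interpolation=cv2.INTER_CUBIC);cv2.imwrite("pics/b.png",c[:590])
E
```

```text
t 5.825 pos [0.5204 0.2623 0.0489] dtool [ 0.0002  0.0005 -0.0001] F [ 0.47 -0.16  2.25] open 0.0034197450534793465
drot [-0.0002  0.0007 -0.0024] J [ 3.320e-01  3.350e-01  1.778e+00 -1.000e-03  1.029e+00  1.490e-01]
```

View pics/b.png

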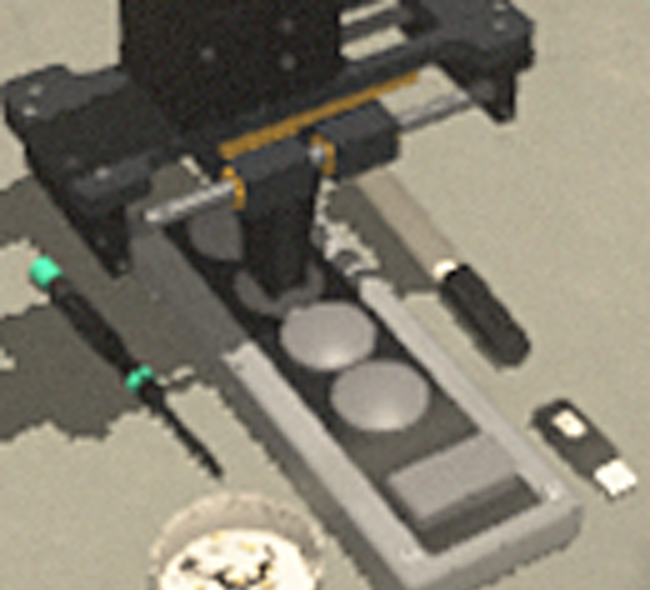

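The tip is on key 2, at about (280,290) in the crop. Key 1 is up and the panel and small items haven't moved, so I'll carry on.

>>> shift_gripper([
  {"tx": -0.112,"jaw": 0},
  {"tx": -0.112,"jaw": 0},
  {"tx": -0.128,"ty": 0.008,"jaw": 0},
  {"tx": -0.128,"jaw": 0},
  {"tx": -0.128,"jaw": 0},
], only="force")

```text
contact_force: [-0.9, 0.0, 2.0]
gripper_force: 1.0
```

>>> shift_gripper([
  {"jaw": 0},
  {"jaw": 0},
], only="force")

```text
contact_force: [-0.4, -0.7, 1.5]
gripper_force: 1.0
```

```bash
python3 rel.py -.004 .030
```

```text
t 6.75 pos [0.5279 0.2249 0.0489] dtool [ 0.0003  0.     -0.0001] F [-0.36 -0.65  1.45] open 0.005151823507515399
drot [-0.0001  0.0006 -0.0029] J [ 2.660e-01  3.160e-01  1.802e+00 -1.000e-03  1.024e+00  8.300e-02]
```

>>> shift_gripper([
  {"tx": -0.112,"jaw": 0},
  {"tx": -0.112,"jaw": 0},
  {"tx": -0.128,"jaw": 0},
  {"tx": -0.128,"jaw": 0},
  {"tx": -0.128,"jaw": 0},
], only="force")

```text
contact_force: [0.3, 1.5, 1.0]
gripper_force: 1.0
```

>>> shift_gripper([
  {"jaw": 0},
  {"jaw": 0},
], only="force")

```text
contact_force: [0.7, -2.0, 2.1]
gripper_force: 1.0
```

```bash
python3 rel.py .034 .030
```

```text
t 7.625 pos [0.5348 0.1875 0.0489] dtool [ 0.0003  0.0001 -0.0001] F [ 0.69 -2.    2.08] open 0.007460480850651613
drot [-0.0001  0.0006 -0.0029] J [ 1.980e-01  3.020e-01  1.821e+00 -1.000e-03  1.019e+00  1.600e-02]
```

Next I'll lift off key 4, move over the bar 50 mm further on, and come down from above.

To row units: -0.0253 m is -0.4048, -0.025 m is -0.4.

>>> shift_gripper([
  {"tz": -0.16,"jaw": 0},
  {"tz": -0.16,"jaw": 0},
  {"tx": -0.4,"jaw": 0},
  {"tx": -0.4048,"jaw": 0},
  {"jaw": 0},
], only="force")

```text
contact_force: [0.3, -0.4, 0.5]
gripper_force: 0.0
```

>>> shift_gripper([
  {"jaw": 0},
  {"jaw": 0},
  {"tz": 0.128,"jaw": 0},
  {"tz": 0.096,"jaw": 0},
  {"jaw": 0},
], only="force")

```text
contact_force: [0.3, 0.9, 0.4]
gripper_force: 0.0
```

```bash
python3 rel.py .084 .0295
python3 - <<'E'
from h import *
d=get("side");c=cv2.resize(d["img"][150:270,190:320,::-1],None,fx=5,fy=5,interpolation=cv2.INTER_CUBIC);cv2.imwrite("pics/c.png",c[:590])
E
```

```text
t 8.875 pos [0.543  0.1386 0.0538] dtool [-0.0001  0.0011  0.0053] F [0.25 0.92 0.35] open 0.00509265623312356
drot [-0.0019 -0.0002 -0.0024] J [ 0.109  0.282  1.834  0.     1.027 -0.074]
```

View pics/c.png

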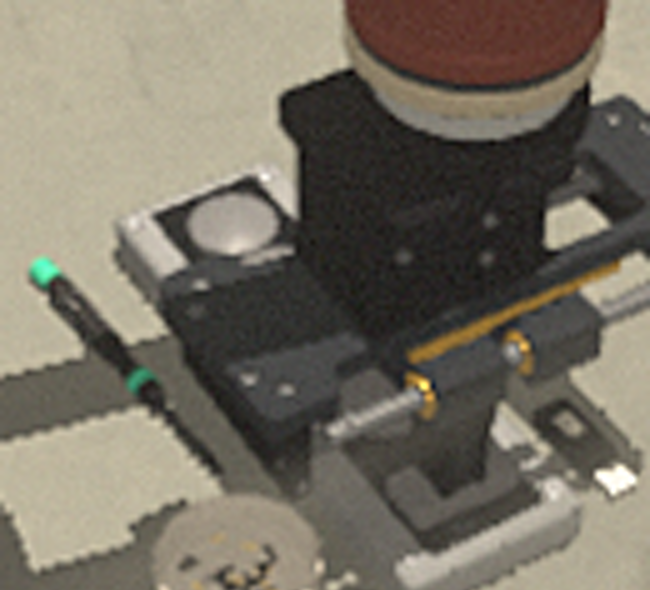

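The tip sits on the middle of the bar, at about (460,480) in the crop, and key 4 is clear. Now I'll press about 5 mm.

>>> shift_gripper([
  {"tz": 0.048,"jaw": 0},
  {"tz": 0.048,"jaw": 0},
  {"jaw": 0},
  {"jaw": 0},
  {"jaw": 0},
], only="force")

```text
contact_force: [-0.1, 1.0, 2.4]
gripper_force: 1.0
```

>>> shift_gripper([
  {"jaw": 0},
  {"jaw": 0},
  {"jaw": 0},
], only="force")

```text
contact_force: [0.4, 0.4, 1.9]
gripper_force: 1.0
```

```bash
python3 rel.py .084 .029
```

```text
t 9.925 pos [0.5441 0.1386 0.0491] dtool [0.0002 0.     0.0011] F [0.38 0.36 1.92] open 0.003025003474282679
drot [ 0.0005  0.     -0.0027] J [ 0.109  0.29   1.835  0.     1.016 -0.074]
```

To row units: 0.001 m is 0.016.

>>> shift_gripper([
  {"tz": 0.016,"jaw": 0},
  {"jaw": 0},
  {"jaw": 0},
  {"jaw": 0},
], only="force")

```text
contact_force: [1.5, 0.7, 2.6]
gripper_force: 1.2
```

```bash
python3 rel.py .084 .029; python3 -c "
from rig import manip
print(manip.close_job())"
```

```text
t 10.425 pos [0.5441 0.1386 0.0481] dtool [0.0002 0.0001 0.0001] F [1.45 0.71 2.58] open 0.006863196885585966
drot [ 0.0004  0.     -0.0026] J [ 0.109  0.291  1.835  0.     1.014 -0.074]
the job is handed in; nothing more can be done
None
```

I stroked the four keys in order without lifting off, then pressed the bar about 5 mm with about 2.6 N and handed the job in at 10.4 s while still holding it; no verdict came back.

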